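# Dress the joint face of a pump housing, fit its end cover on the dowels and hold it shut

### The arm

A 7-joint arm with a two-finger parallel gripper is mounted at the origin on the work surface. World frame = base frame: x ahead of the robot, y to its left, z up, the work surface at z = 0. Lengths are in m, angles in rad, forces in N, time in s.
With the tool pointing down it reaches from about 0.4 to 0.875 m from the base axis. Payload 19.3 kg.
Tool frame: the origin (TCP) lies at the very end of the fingers, on their centre line; the grasp point (between the pads) lies 19 mm behind it; z points along the fingers, y is the line along which they close (so a half turn about z gives the same grasp; the last joint's range is limited). The gripper opens to 85 mm and grips with 20 to 120 N. Pads are 22 mm wide; open, the fingers measure 114 mm over their backs; the gripper's body (76 mm by 85 mm) begins 54 mm behind the grasp point. The pads swing forward as they close: fully open they stand 13 mm farther back than shut.
Start: joints at [-1.274, 0.521, -0.036, 1.599, 0.021, 1.021, -0.113], TCP at [0.224, 0.583, 0.231] pointing down, gripper open.
Joint ranges: [-2.91, 2.91], [-0.3, 2.13], [-1.5, 1.42], [0.17, 2.43], [-1.26, 4.41], [0.16, 1.93], [-2.52, 2.52]. Speed limits (rad/s): [1.89, 1.89, 2.39, 2.39, 3.01, 3.01, 3.01].

### API

Orientations are given as [roll, pitch, yaw] about the fixed x, y, z axes, in that order (R = Rz(yaw) Ry(pitch) Rx(roll)).
In Python, from workcell import monitor, viewer, bot gives the robot as it stands.
- The arm moves only by the tool move_arm, never from a script. Its arguments are lists of equal length, an entry for each row: "gripper": the opening, from 0 (shut) to 1 (fully open); "linear": the shift along the tool's x, y, z in cm, a list of three; "twist": the turn about the tool's z in degrees. A call has 1 to 8 rows; each row shifts and turns the commanded pose from where the row before left it, along the tool's axes as they then stand; what a row does not reach is not made up. A row lasts 1/10 s, in which the tool goes at most 50 mm and 8.59 degrees, less where a joint would pass 70% of its speed; a pose out of reach is approached as far as the arm can. A call with a gripper value outside its range is refused whole. The fingers move at their own pace and stop on an object; "squeeze" is the grip in N (left out, the last holds). Time passes only in rows, so rows that do not move let the fingers close. It gives the time, the measured TCP pose, the force, the opening and the grip force at its end, in the units of the state.
- monitor.observe(): the state, without advancing time (a new reading comes with each control period).
- viewer.grab_frame(name): name is "side" or "top"; returns a dict with "img" (480x640x3 uint8, red, green, blue), "K" (3x3 intrinsics, pixels), "eye" and "rotation" of the camera in the world. Camera axes: x right, y up, looking along -z (the intrinsics and any distortion apply to the point x, -y, -z); pixel columns grow to the right and rows downward; lengths in m; the calibration is good to about 2 mm. A picture is of the moment at which its call begins. There is no depth.
- bot.job_done(): hands the job in; it is judged then, once.
The state is a dict: "clock": time; "qpos": joint angles; "qd": joint speeds; "joint_efforts": joint torques, N m; "position": TCP position; "tool_rot": TCP orientation; "force": force on the tool from outside, world axes, zero at the start; "moment": the same for the moment, N m; "grip_width": finger opening in m; "finger_force": force on a finger pad.
Only numpy, scipy, OpenCV 4.12 (cv2) and the standard library are available. Lean on these libraries where they do the work, as an engineer would, in place of code of your own. Each camera call takes 0.05 s, during which the arm holds its last target. There are 200 camera calls.

### The job

Pick up the lapping block and, with light steady pressure (about 10 N), rub the clamped pump housing's joint face in one unbroken stroke along its length, between the two dowels, from the end nearer the robot to the far end; then set the block back flat on its rubber mat and let it go. Next pick up the end cover, line its two holes up with the housing's dowels (either way round) and press it fully home, flush on the joint face against its spring-loaded pressure plate. Finish while still holding the cover pressed shut with the gripper, since it springs open if let go, and leave the other things on the bench undisturbed.

Things in the scene. Friction and masses are not known exactly. Their poses are not given: they have to be found in the camera images.
- housing: Aluminium pump housing clamped on a dark steel fixture plate (210 x 120 x 14 mm), immovable. Origin: centre of the plate's underside, on the bench. x runs along its length to the far end (within 25 degrees of straight away from the robot), z up. Flat joint face on top, 60 mm above the origin. Clamp straps at the plate's ends (x beyond +-70 mm) reach 39 mm high
- joint_face (a point): Centre of the housing's joint face, 60 mm above the bench; axes as the housing's. The face is 130 (x) x 96 (y) mm with rounded corners; the round steel rotor pack in its middle is flush. Two upright steel dowels, 8 mm thick with tapered noses, stand 14 mm above the face at (x, y) = (+53, +26) and (-53, -26) mm
- cover: Loose aluminium end cover, about 0.45 kg: flange 130 (x) x 96 (y) x 11 mm with through holes of 9.6 mm at (x, y) = (+53, +26) and (-53, -26) mm; on its middle a block-shaped port boss 46 (x) x 30 (y) mm, top 39 mm above the flange's underside, gripped across the 30 mm. Origin: centre of the flange's underside. Half a turn makes no difference to the fit
- pressure_plate (a joint): Sprung round steel plate, 60 mm across, in the cover's underside. 0: it stands 5 mm below the flange (so the cover lies with its flange 5 mm above the bench and would stop 5 mm above the joint face); 0.005: pushed in flush. It starts to move at 7 N and is flush at 14 N, the cover's own weight (4 to 5 N) included
- block: Loose hand lapping block, 0.23 kg, lying on the mat: a grey stone sole 60 (x) x 32 (y) mm, sprung on guide pins under an aluminium holder; on the holder an upright wooden grip rib along x, 46 mm long, 14 mm thick, from 24 to 54 mm above the sole's underside, gripped across the 14 mm. Origin: centre of the sole's underside when the springs are out. Its x is roughly along the mat's x
- sole_face (a point): Centre of the underside of the block's stone sole; axes as the block's
- sole (a joint): How far the block's sole is pushed up into its holder: 0 springs out, 0.006 at its stop. Pushing with 3 N starts it, and each further mm takes 2 N (so 3.5 mm is 10 N, the stop 15 N). The holder's height above the rubbed face sets the pressure
- mat: Fixed black rubber mat, 130 (x) x 90 (y) x 4 mm thick, the lapping block's place. Origin: centre of its underside
- cam_ring: Bystander: loose steel ring, 60 mm across, 22 mm high. Origin: centre of its underside
- tin: Bystander: loose red tin, 64 mm across, 75 mm high. Origin: centre of its underside
- screw_bin: Bystander: loose blue bin of cap screws, 90 x 70 x 34 mm. Origin: centre of its underside
There are look-alikes about, which are no part of the job. What is shaped like the housing but purple or yellow is not meant. What is shaped like the block but orange is not meant.

How it is judged:
By the outcome, as a careful person would: the job done as asked, in the order asked, and still so for the second after the job is handed in, while the arm keeps its last pose, push and grip.
It also fails if it takes over 64 s, if anything falls off the work surface, if the arm or the gripper's body presses on something with over 40 N, if the wrist force passes 120 N, or if a joint passes its speed limit or range.

## Working session

There is one attempt and no reset: what is moved stays moved. The work goes in short steps, Python scripts to look and compute and a tool call to move; the robot and the scene stay as the last step left them, time stands still between calls to the robot, and variables do not carry over. Pictures are saved under pics/ and viewed, at most 10 in all, crops included, and the job is handed in when it is done.

Besides the shell and the picture viewer there is one more tool, called after "Emit:" in YAML: its name, and indented under it one key for each argument. move_arm: Moves the arm, as the interface text tells. Its arguments: {"type":"object","properties":{"gripper":{"type":"array"},"linear":{"type":"array"},"twist":{"type":"array"},"squeeze":{"type":"number"}},"required":["gripper","linear","twist"]}

```bash
mkdir -p pics; python3 - <<'E'
from workcell import monitor, viewer, bot
import cv2,numpy as np,pickle
s=monitor.observe(); print(s)
for n in("side","top"):
    f=viewer.grab_frame(n); print(n,f["K"],f["eye"],f["rotation"],[k for k in f])
    cv2.imwrite(f"pics/{n}0.png",f["img"][:,:,::-1]); pickle.dump(f,open(f"{n}0.pkl","wb"))
E
```

```text
{'clock': 0.0, 'qpos': array([-1.27420547,  0.52206542, -0.03631689,  1.59998822,  0.02123431,
        1.02110148, -0.11279125]), 'qd': array([6.62627745e-04, 6.27969870e-04, 1.43257570e-05, 4.06497045e-04,
       5.87240170e-04, 1.28026413e-03, 6.85631195e-04]), 'joint_efforts': array([-3.26527270e-04, -9.27107191e+01,  1.97969958e+00, -3.69938207e+01,
        1.78260991e-02,  8.18463770e-03,  3.44667842e-05]), 'position': array([0.22406778, 0.58309653, 0.23070091]), 'tool_rot': array([-3.14042181e+00,  1.18043940e-04,  2.77480911e+00]), 'force': array([-0.86306454,  0.03834923,  0.92817286]), 'moment': array([-0.026936  , -0.00192115, -0.00504324]), 'finger_force': 0.0, 'grip_width': 0.08521038753213657}
side [[444.96455294   0.         316.73410489]
 [  0.         444.96455294 244.07306411]
 [  0.           0.           1.        ]] [ 0.45664656 -0.61050511  0.86562683] [ 0.75271784  0.00730494 -0.0839261 ] ['img', 'K', 'eye', 'rotation']
top [[464.50582857   0.         319.0422093 ]
 [  0.         464.50582857 239.49547892]
 [  0.           0.           1.        ]] [0.38528605 0.09501042 1.25067613] [ 0.10265906  0.00445171 -1.58046888] ['img', 'K', 'eye', 'rotation']
```

View pics/top0.png

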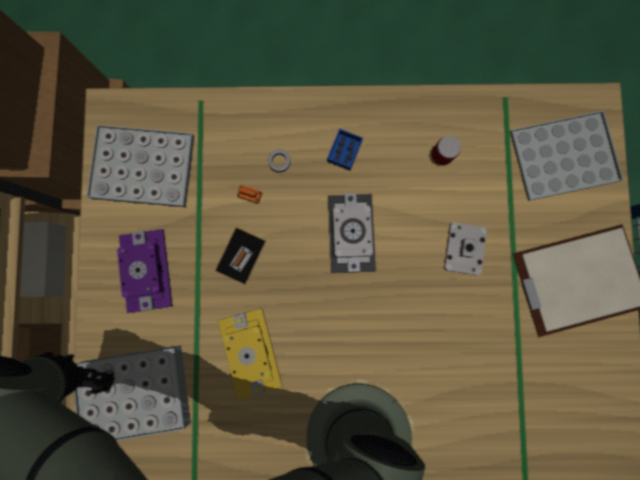

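View pics/side0.png

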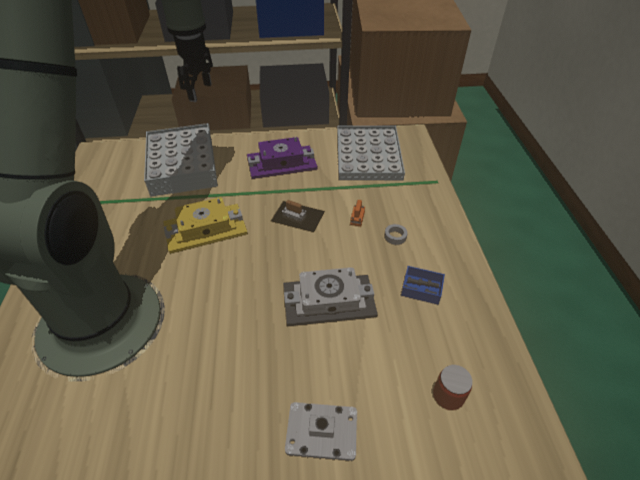

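The top view shows the housing at (352,232), the mat with the block at (240,255) and the cover at (466,248). The purple and yellow housings and the orange block are decoys. I'll zoom in next.

```bash
cat > h.py <<'E'
import numpy as np,cv2,pickle
from scipy.spatial.transform import Rotation as R
def ray(f,uv):
    K=f["K"];x=(uv[0]-K[0,2])/K[0,0];y=(uv[1]-K[1,2])/K[1,1]
    return R.from_euler('xyz',f["rotation"]).as_matrix()@np.array([x,-y,-1.])
def onz(f,uv,z):
    d=ray(f,uv);return f["eye"]+d*(z-f["eye"][2])/d[2]
def proj(f,p):
    c=R.from_euler('xyz',f["rotation"]).as_matrix().T@(np.array(p)-f["eye"])
    K=f["K"];return np.array([K[0,2]+K[0,0]*c[0]/-c[2],K[1,2]-K[1,1]*c[1]/-c[2]])
def two(f,a,g,b):
    d,e=ray(f,a),ray(g,b);s=np.linalg.lstsq(np.c_[d,-e],g["eye"]-f["eye"],rcond=None)[0]
    p,q=f["eye"]+s[0]*d,g["eye"]+s[1]*e;return (p+q)/2,np.linalg.norm(p-q)
def load(n):return pickle.load(open(n+".pkl","rb"))
E
python3 - <<'E'
from h import *
t,s=load("top0"),load("side0")
def crop(f,c,w,h,k):
    x,y=c;i=f["img"][y-h//2:y+h//2,x-w//2:x+w//2,::-1]
    return cv2.resize(i,None,fx=k,fy=k,interpolation=cv2.INTER_CUBIC)
A=np.hstack([crop(t,(352,233),66,100,4)[:,:264],crop(t,(241,256),66,100,4),crop(t,(466,248),66,100,4)])
B=np.hstack([crop(s,(330,296),100,74,4)[:,:400],crop(s,(322,430),98,74,4)])
W=800;m=np.zeros((600,W,3),np.uint8)
A=cv2.resize(A,(A.shape[1],A.shape[0]))[:400]
m[:300,:792]=A[50:350]; m[300:596,:792]=B[:296,:792]
cv2.imwrite("pics/z.png",cv2.convertScaleAbs(m,alpha=1.3))
E
```

```text
(no output)
```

View pics/z.png

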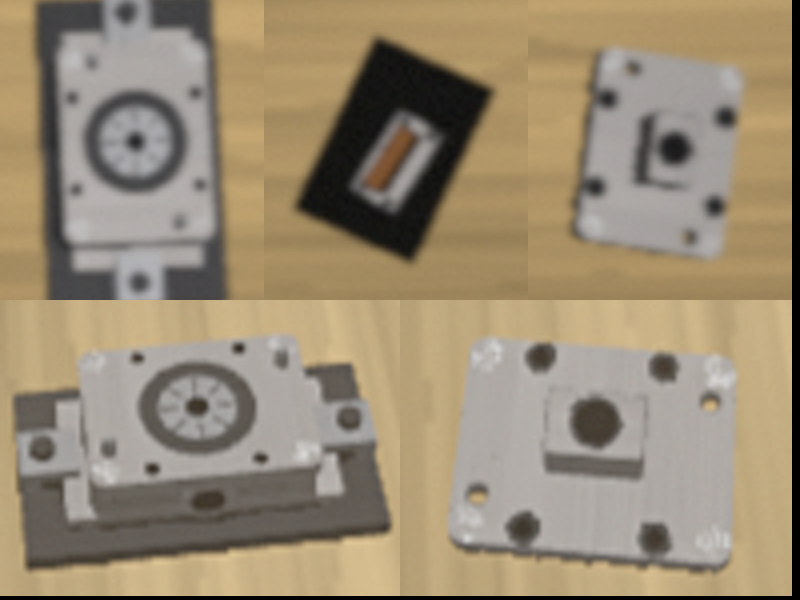

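The crops show the face's dark rotor ring and four bolt holes, the dowels at top-left and bottom-right, and a clean flange outline on the cover. The block lies on the mat with its wooden rib along the mat's x. Next I'll measure with masks.

```bash
python3 - <<'E'
from h import *
t,s=load("top0"),load("side0")
def comps(f,box,mask,minA=2):
    x0,y0,x1,y1=box;k=4
    i=cv2.resize(f["img"][y0:y1,x0:x1],None,fx=k,fy=k,interpolation=cv2.INTER_CUBIC)
    m=mask(i).astype(np.uint8)
    out=[]
    for c in cv2.findContours(m,cv2.RETR_CCOMP,cv2.CHAIN_APPROX_NONE)[0]:
        a=cv2.contourArea(c)/16
        if a<minA: continue
        M=cv2.moments(c);r=cv2.minAreaRect(c)
        g=lambda p:np.array([(p[0]+.5)/k-.5+x0,(p[1]+.5)/k-.5+y0])
        out.append((round(a,1),g((M["m10"]/M["m00"],M["m01"]/M["m00"])).round(2),np.array([g(p) for p in cv2.boxPoints(r)])))
    return sorted(out,key=lambda o:-o[0])
def dark(th):return lambda i:i.max(2)<th
def light(sat,v):return lambda i:(i.max(2).astype(int)-i.min(2)<sat)&(i.max(2)>v)
def wood(i):
    h=cv2.cvtColor(i,cv2.COLOR_RGB2HSV);return (h[...,0]<14)&(h[...,1]>100)&(h[...,2]>60)
def show(n,f,o,z):
    print(n)
    for a,c,b in o:
        P=np.array([onz(f,p,z)[:2] for p in b]);e=np.diff(np.r_[P,P[:1]],axis=0)
        l=np.linalg.norm(e,axis=1);L=e[np.argmax(l)];
        print(a,c,onz(f,c,z)[:2].round(4),"rect",P.mean(0).round(4),l[:2].round(4),"yaw",np.degrees(np.arctan2(L[1],L[0])).round(1))
show("face dark top",t,comps(t,(334,203,372,257),dark(85)),.06)
show("face light top",t,comps(t,(330,196,374,262),light(30,125),20),.06)
show("cover light top",t,comps(t,(440,215,492,282),light(32,105),20),.016)
show("cover light side",s,comps(s,(280,395,365,465),light(32,95),20),.016)
show("cover dark top",t,comps(t,(440,218,492,280),dark(75),1.5),.016)
show("mat",t,comps(t,(210,222,272,288),dark(60),50),.004)
show("holder",t,comps(t,(220,235,262,275),lambda i:i.max(2)>75,10),.028)
show("rib top",t,comps(t,(225,238,257,272),wood,5),.058)
show("rib side",s,comps(s,(275,190,325,228),wood,5),.058)
show("face dark side",s,comps(s,(300,268,365,312),dark(90)),.06)
E
```

```text
face dark top
484.0 [352.44 230.42] [0.5307 0.0127] rect [0.5309 0.0127] [0.0644 0.0644] yaw -117.5
266.2 [352.43 230.42] [0.5307 0.0127] rect [0.5304 0.0128] [0.0475 0.0477] yaw -176.4
18.4 [369.87 206.03] [ 0.594  -0.0336] rect [ 0.5833 -0.0308] [0.013  0.0394] yaw -1.2
13.7 [352.37 230.45] [0.5306 0.0129] rect [0.5306 0.0127] [0.011  0.0105] yaw -45.5
12.1 [334.2  251.06] [0.4777 0.0605] rect [0.484  0.0583] [0.04   0.0071] yaw -0.7
2.3 [370.52 255.77] [ 0.4647 -0.0326] rect [ 0.4651 -0.0319] [0.0058 0.0039] yaw -90.6
2.2 [336.49 219.55] [0.5594 0.0535] rect [0.5594 0.0536] [0.0041 0.0046] yaw -136.0
2.2 [367.47 218.22] [ 0.5621 -0.0267] rect [ 0.562  -0.0268] [0.0045 0.0046] yaw -1.2
face light top
1669.5 [352.4  229.35] [0.5335 0.0127] rect [0.538  0.0124] [0.0931 0.1408] yaw -178.8
635.1 [352.47 230.25] [0.5311 0.0126] rect [0.5312 0.0129] [0.0722 0.0751] yaw -90.6
91.2 [352.9  259.47] [0.4556 0.0128] rect [0.4554 0.0128] [0.0771 0.01  ] yaw -89.2
27.0 [356.64 228.77] [0.5349 0.0018] rect [0.5353 0.0014] [0.0137 0.0297] yaw -160.8
21.1 [341.58 210.48] [0.583 0.04 ] rect [0.5833
[... 2427 characters left out ...]
.0197 0.0257] yaw -95.0
19.7 [328.81 285.17] [0.5307 0.0114] rect [0.5309 0.0115] [0.0126 0.013 ] yaw 84.4
7.0 [306.75 295.88] [ 0.4785 -0.0143] rect [ 0.4785 -0.0142] [0.0062 0.0083] yaw 86.2
6.1 [317.63 300.76] [ 0.5016 -0.0297] rect [ 0.5016 -0.03  ] [0.0067 0.0068] yaw 85.2
5.5 [350.08 273.52] [0.5837 0.0411] rect [0.5834 0.0408] [0.0053 0.009 ] yaw -97.8
5.2 [344.7  298.06] [ 0.5622 -0.0278] rect [ 0.5622 -0.0277] [0.006  0.0072] yaw -37.4
5.1 [362.95 295.99] [ 0.6036 -0.0258] rect [ 0.6026 -0.0274] [0.0078 0.0083] yaw -99.0
5.1 [339.24 270.55] [0.5595 0.0523] rect [0.5596 0.0524] [0.0065 0.0069] yaw -96.9
3.8 [313.89 273.02] [0.4996 0.0502] rect [0.4996 0.0502] [0.0059 0.0053] yaw -5.2
```

Emit:
move_arm:
  gripper: [1, 1, 1, 1, 1, 1, 1, 1]
  linear:
    - [-4, -2.2, 0]
    - [-4, -2.2, 0]
    - [-4, -2.2, 0]
    - [-4, -2.2, 0]
    - [-4, -2.2, 0]
    - [-4, -2.2, 0]
    - [-4, -2.2, 0]
    - [-4, -2.2, 0]
  twist: [0, 0, 0, 0, 0, 0, 6, 6]

```text
clock: 0.9
position: [0.4571, 0.2998, 0.2312]
tool_rot: [3.142, -0.0, 2.561]
force: [1.2, 0.5, 0.8]
grip_width: 0.0857
finger_force: 0.0
```

Emit:
move_arm:
  gripper: [0.6, 0.6, 0.6, 0.6]
  linear:
    - [0, 0, 4]
    - [0, 0, 4]
    - [0, 0, 2]
    - [0, 0, 0]
  twist: [0, 0, 0, 0]

```text
clock: 1.3
position: [0.4546, 0.3005, 0.1288]
tool_rot: [-3.137, -0.001, 2.565]
force: [-0.2, 0.8, 0.1]
grip_width: 0.0513
finger_force: 0.0
```

```bash
cat > go.py <<'E'
import sys
from h import *
from workcell import monitor
def to(x,y,z,yawdeg):
    s=monitor.observe();p=s["position"];Rm=R.from_euler('xyz',s["tool_rot"]).as_matrix()
    psi=np.degrees(s["tool_rot"][2])
    d=Rm.T@(np.array([x,y,z])-p)*100
    tw=(psi-yawdeg+180)%360-180
    Rn=R.from_euler('xyz',[np.pi,0,np.radians(yawdeg)]).as_matrix();dn=Rn.T@(np.array([x,y,z])-p)*100
    print("t",s["clock"],"pos",p.round(4),"psi",psi.round(2),"roll/pitch",np.degrees(s["tool_rot"][:2]).round(2),"q",s["qpos"].round(2),"F",s["force"].round(1),"w",s["grip_width"],"ff",s["finger_force"])
    print("tool shift cm (twist last)",d.round(2),"| (twist first)",dn.round(2),"twist",round(tw,2))
if __name__=="__main__":to(*map(float,sys.argv[1:5]))
E
python3 go.py .463 .305 .031 146.8
```

```text
t 1.3 pos [0.4546 0.3005 0.1288] psi 146.98 roll/pitch [-1.7974e+02 -8.0000e-02] q [-0.74  0.54  0.07  1.9  -0.05  0.71  0.35] F [-0.2  0.8  0.1] w 0.05129573867845911 ff 0.0
tool shift cm (twist last) [-0.47  0.88  9.77] | (twist first) [-0.45  0.84  9.78] twist 0.18
```

Emit:
move_arm:
  gripper: [0.6, 0.6, 0.6, 0.6, 0.6, 0.6]
  linear:
    - [-0.45, 0.85, 2]
    - [0, 0, 3]
    - [0, 0, 3]
    - [0, 0, 1.2]
    - [0, 0, 0.5]
    - [0, 0, 0]
  twist: [0, 0, 0, 0, 0, 0]

```text
clock: 1.9
position: [0.4647, 0.3064, 0.0351]
tool_rot: [3.141, 0.0, 2.565]
force: [0.2, 0.2, -0.3]
grip_width: 0.0512
finger_force: 0.0
```

```bash
python3 go.py .463 .305 .031 146.8; python3 - <<'E'
from h import *
from workcell import viewer
fs=[viewer.grab_frame(n) for n in("top","side")]
a=fs[0]["img"][215:290,190:290];b=fs[1]["img"][160:235,250:350]
cv2.imwrite("pics/g1.png",cv2.resize(np.hstack([a,b]),None,fx=4,fy=4,interpolation=2)[:,:,::-1])
E
```

```text
t 1.9 pos [0.4647 0.3064 0.0351] psi 146.98 roll/pitch [1.7997e+02 1.0000e-02] q [-0.72  0.7   0.05  1.92 -0.06  0.53  0.36] F [ 0.2  0.2 -0.3] w 0.051231899932365925 ff 0.0
tool shift cm (twist last) [ 0.07 -0.21  0.41] | (twist first) [ 0.07 -0.21  0.41] twist 0.18
```

View pics/g1.png

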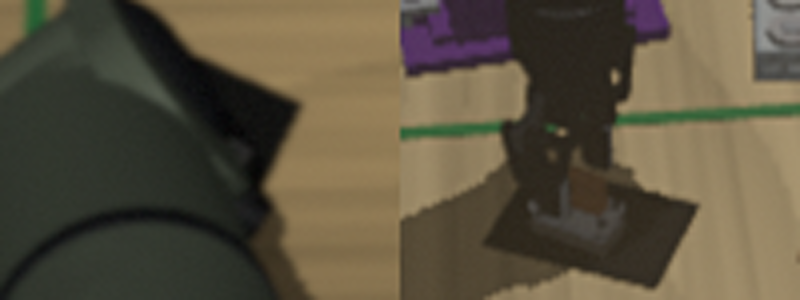

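The side view shows the fingers straddling the wooden rib, with one at (540,180) and the other at (605,150). I'll correct slightly and close.

Emit:
move_arm:
  gripper: [0.6, 0.3, 0.1, 0, 0, 0, 0, 0]
  linear:
    - [0, -0.2, 0.3]
    - [0, 0, 0]
    - [0, 0, 0]
    - [0, 0, 0]
    - [0, 0, 0]
    - [0, 0, 0]
    - [0, 0, 0]
    - [0, 0, 0]
  twist: [0, 0, 0, 0, 0, 0, 0, 0]
  squeeze: 60

```text
clock: 2.8
position: [0.4633, 0.3045, 0.0313]
tool_rot: [3.141, 0.0, 2.565]
force: [0.8, 0.4, 2.2]
grip_width: 0.0128
finger_force: 62.6
```

```bash
python3 go.py .5308 .012 .15 181.6
```

```text
t 2.8 pos [0.4633 0.3045 0.0313] psi 146.98 roll/pitch [179.99   0.  ] q [-0.72  0.7   0.05  1.92 -0.06  0.52  0.36] F [0.8 0.4 2.2] w 0.012826724005586213 ff 62.622445821762085
tool shift cm (twist last) [-21.6  -20.85 -11.87] | (twist first) [ -5.93 -29.43 -11.87] twist -34.62
```

Emit:
move_arm:
  gripper: [0, 0, 0, 0, 0, 0, 0, 0]
  linear:
    - [0, 0, -2]
    - [0, 0, -4]
    - [0, 0, -4]
    - [0, 0, -2]
    - [0, 0, 0]
    - [0, 0, 0]
    - [0, 0, 0]
    - [0, 0, 0]
  twist: [0, 0, 0, 0, -8, -8, -8, -8]

```text
clock: 3.6
position: [0.4629, 0.3042, 0.151]
tool_rot: [-3.141, -0.001, 3.13]
force: [-0.2, -1.3, -1.3]
grip_width: 0.0131
finger_force: 61.9
```

```bash
python3 go.py .4918 .0109 .15 181.6
```

```text
t 3.6 pos [0.4629 0.3042 0.151 ] psi 179.32 roll/pitch [-1.7997e+02 -3.0000e-02] q [-0.63  0.51 -0.08  1.86  0.06  0.77  0.82] F [-0.2 -1.3 -1.3] w 0.013123810076587824 ff 61.94356083869934
tool shift cm (twist last) [ -3.24 -29.3    0.12] | (twist first) [ -2.07 -29.4    0.1 ] twist -2.28
```

Emit:
move_arm:
  gripper: [0, 0, 0, 0, 0, 0, 0, 0]
  linear:
    - [-0.4, -3, 0]
    - [-0.4, -4, 0]
    - [-0.4, -4, 0]
    - [-0.4, -4, 0]
    - [-0.4, -4, 0]
    - [-0.4, -4, 0]
    - [-0.4, -4, 0]
    - [-0.4, -2.3, 0]
  twist: [0, 0, 0, 0, 0, 0, 0, -2.3]

```text
clock: 4.4
position: [0.4895, 0.0076, 0.1512]
tool_rot: [-3.141, -0.001, -3.122]
force: [-0.2, 0.3, -2.6]
grip_width: 0.0126
finger_force: 62.0
```

Emit:
move_arm:
  gripper: [0, 0, 0]
  linear:
    - [0, 0, 3]
    - [0, 0, 0]
    - [0, 0, 0]
  twist: [0, 0, 0]

```text
clock: 4.7
position: [0.4896, 0.0113, 0.1213]
tool_rot: [3.142, -0.002, -3.119]
force: [-0.9, -0.9, -2.2]
grip_width: 0.0128
finger_force: 61.8
```

```bash
python3 go.py .4918 .0109 .0873 181.6; python3 - <<'E'
from h import *
from workcell import viewer,monitor
fs=[viewer.grab_frame(n) for n in("top","side")]
pickle.dump(fs,open("st.pkl","wb"))
a=fs[0]["img"][185:285,290:420];b=fs[1]["img"][220:320,270:400]
cv2.imwrite("pics/g2.png",cv2.resize(np.hstack([a,b]),None,fx=3,fy=3,interpolation=2)[:,:,::-1])
for i in range(5):
    viewer.grab_frame("top");print(monitor.observe()["force"],monitor.observe()["position"])
E
```

```text
t 4.7 pos [0.4896 0.0113 0.1213] psi -178.7 roll/pitch [ 1.8e+02 -1.0e-01] q [-0.1   0.47 -0.06  2.04  0.05  0.63  1.4 ] F [-0.9 -0.9 -2.2] w 0.012810477322101726 ff 61.7799711227417
tool shift cm (twist last) [-0.23 -0.05  3.4 ] | (twist first) [-0.22 -0.05  3.4 ] twist -0.3
[ 0.82191252  0.11648254 -2.45863933] [0.49037557 0.01159582 0.12215005]
[ 0.89226838  0.45223128 -3.29599638] [0.49040602 0.0115262  0.12213293]
[ 0.13553036  0.60046013 -2.26240619] [0.49035478 0.01141792 0.1220382 ]
[-0.38603184  0.1776154  -2.52868105] [0.49029466 0.011293   0.12192195]
[-0.40221339 -0.2964289  -2.21330601] [0.49022482 0.01124654 0.12179132]
```

View pics/g2.png

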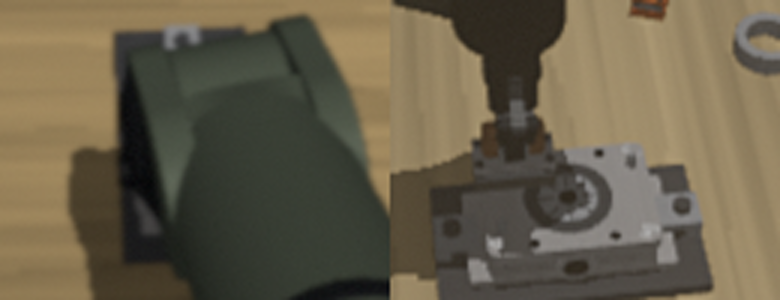

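The side view shows the block hovering over the near end of the face, centred between the dowels: near dowel at (495,243) and far dowel at (632,150). I'll lower it to just above contact.

Emit:
move_arm:
  gripper: [0, 0, 0, 0, 0]
  linear:
    - [-0.2, -0.05, 1.5]
    - [0, 0, 1.2]
    - [0, 0, 0.5]
    - [0, 0, 0]
    - [0, 0, 0]
  twist: [-0.3, 0, 0, 0, 0]

```text
clock: 5.55
position: [0.4921, 0.0105, 0.0895]
tool_rot: [-3.142, -0.0, -3.114]
force: [-0.1, 0.3, -2.4]
grip_width: 0.013
finger_force: 62.1
```

```bash
python3 go.py .4918 .0109 .0838 181.6
```

```text
t 5.55 pos [0.4921 0.0105 0.0895] psi -178.42 roll/pitch [-1.8e+02 -1.0e-02] q [-0.1   0.53 -0.06  2.06  0.06  0.55  1.4 ] F [-0.1  0.3 -2.4] w 0.013046123445636368 ff 62.09028124809265
tool shift cm (twist last) [0.02 0.04 0.57] | (twist first) [0.02 0.04 0.57] twist -0.02
```

Emit:
move_arm:
  gripper: [0, 0, 0, 0]
  linear:
    - [0, 0, 0.3]
    - [0, 0, 0.25]
    - [0, 0, 0]
    - [0, 0, 0]
  twist: [0, 0, 0, 0]

```text
clock: 5.95
position: [0.4925, 0.0105, 0.0842]
tool_rot: [3.142, 0.001, -3.114]
force: [-0.5, -1.0, 8.0]
grip_width: 0.0129
finger_force: 63.6
```

Emit:
move_arm:
  gripper: [0, 0, 0, 0, 0, 0, 0, 0]
  linear:
    - [-0.2, 0, 0]
    - [-0.3, 0, 0]
    - [-0.4, 0, 0]
    - [-0.4, 0, 0]
    - [-0.4, 0, 0]
    - [-0.4, 0, 0]
    - [-0.4, 0, 0]
    - [-0.4, 0, 0]
  twist: [0, 0, 0, 0, 0, 0, 0, 0]

```text
clock: 6.75
position: [0.5203, 0.0112, 0.084]
tool_rot: [-3.141, -0.002, -3.114]
force: [-7.5, -0.6, 9.5]
grip_width: 0.0128
finger_force: 63.7
```

Emit:
move_arm:
  gripper: [0, 0, 0, 0, 0, 0, 0, 0]
  linear:
    - [-0.4, 0, -0.03]
    - [-0.4, 0, -0.02]
    - [-0.4, 0, 0]
    - [-0.4, 0, 0]
    - [-0.4, 0, 0]
    - [-0.4, 0, 0]
    - [-0.4, 0, 0]
    - [-0.4, 0, 0]
  twist: [0, 0, 0, 0, 0, 0, 0, 0]

```text
clock: 7.55
position: [0.5524, 0.0121, 0.0845]
tool_rot: [-3.141, -0.001, -3.114]
force: [-7.6, -0.4, 8.8]
grip_width: 0.0133
finger_force: 63.6
```

Emit:
move_arm:
  gripper: [0, 0, 0, 0, 0, 0]
  linear:
    - [-0.4, 0, -0.03]
    - [-0.4, 0, 0]
    - [-0.4, 0, 0]
    - [-0.4, 0, 0]
    - [-0.3, 0, 0]
    - [0, 0, 0]
  twist: [0, 0, 0, 0, 0, 0]

```text
clock: 8.15
position: [0.5719, 0.0126, 0.0848]
tool_rot: [-3.141, -0.0, -3.114]
force: [-4.6, -0.7, 7.8]
grip_width: 0.0126
finger_force: 63.5
```

Emit:
move_arm:
  gripper: [0, 0, 0, 0, 0]
  linear:
    - [0, 0, -1]
    - [0, 0, -3]
    - [0, 0, -3]
    - [0, 0, 0]
    - [0, 0, 0]
  twist: [0, 0, 0, 0, 0]

```text
clock: 8.65
position: [0.5722, 0.0127, 0.1552]
tool_rot: [3.142, 0.001, -3.114]
force: [-0.6, 0.6, -4.1]
grip_width: 0.0126
finger_force: 62.0
```

```bash
python3 go.py .4695 .3080 .15 150
```

```text
t 8.65 pos [0.5722 0.0127 0.1552] psi -178.42 roll/pitch [1.8e+02 7.0e-02] q [-0.08  0.53 -0.06  1.81  0.04  0.8   1.44] F [-0.6  0.6 -4.1] w 0.01262365284002454 ff 62.03807473182678
tool shift cm (twist last) [ 9.45 29.81  0.51] | (twist first) [23.66 20.44  0.52] twist 31.58
```

Emit:
move_arm:
  gripper: [0, 0, 0, 0, 0, 0, 0, 0]
  linear:
    - [1.2, 3, 0]
    - [1.2, 4, 0]
    - [1.2, 4, 0]
    - [1.2, 4, 0]
    - [1.2, 4, 0]
    - [1.2, 4, 0]
    - [1.2, 4, 0]
    - [1, 2.8, 0]
  twist: [0, 0, 0, 0, 0, 0, 0, 0]

```text
clock: 9.45
position: [0.468, 0.3105, 0.1535]
tool_rot: [-3.141, -0.002, -3.112]
force: [1.0, -0.5, -3.5]
grip_width: 0.0128
finger_force: 61.9
```

Emit:
move_arm:
  gripper: [0, 0, 0, 0, 0, 0, 0]
  linear:
    - [0, 0, 0]
    - [0, 0, 0]
    - [0, 0, 2]
    - [0, 0, 3]
    - [0, 0, 3]
    - [0, 0, 0]
    - [0, 0, 0]
  twist: [8, 8, 8, 7.6, 0, 0, 0]

```text
clock: 10.15
position: [0.4695, 0.3076, 0.0744]
tool_rot: [-3.14, -0.001, 2.618]
force: [-0.6, 0.6, -2.0]
grip_width: 0.0129
finger_force: 61.8
```

```bash
python3 go.py .4695 .3080 .0313 150
```

```text
t 10.15 pos [0.4695 0.3076 0.0744] psi 150.02 roll/pitch [-1.799e+02 -3.000e-02] q [-0.72  0.64  0.05  1.89 -0.05  0.62  0.41] F [-0.6  0.6 -2. ] w 0.012875938489890793 ff 61.821677684783936
tool shift cm (twist last) [0.01 0.04 4.31] | (twist first) [0.02 0.03 4.31] twist 0.02
```

Emit:
move_arm:
  gripper: [0, 0, 0, 0, 0, 0]
  linear:
    - [0, 0, 2]
    - [0, 0, 1.5]
    - [0, 0, 0.5]
    - [0, 0, 0.3]
    - [0, 0, 0]
    - [0, 0, 0]
  twist: [0, 0, 0, 0, 0, 0]

```text
clock: 10.75
position: [0.4701, 0.3081, 0.0322]
tool_rot: [3.141, 0.0, 2.618]
force: [-0.1, 0.3, -2.0]
grip_width: 0.0131
finger_force: 61.9
```

Emit:
move_arm:
  gripper: [0, 0, 0]
  linear:
    - [0, 0, 0.1]
    - [0, 0, 0]
    - [0, 0, 0]
  twist: [0, 0, 0]

```text
clock: 11.05
position: [0.4702, 0.3082, 0.031]
tool_rot: [3.141, 0.0, 2.618]
force: [0.8, 1.3, 3.1]
grip_width: 0.0131
finger_force: 62.7
```

Fz rose by about 5 N, so the block is in contact. I'll raise it slightly and release.

Emit:
move_arm:
  gripper: [0, 0.3, 0.6, 0.6, 0.6, 0.6, 0.6, 0.6]
  linear:
    - [0, 0, -0.05]
    - [0, 0, 0]
    - [0, 0, 0]
    - [0, 0, 0]
    - [0, 0, 0]
    - [0, 0, -2]
    - [0, 0, -4]
    - [0, 0, -5]
  twist: [0, 0, 0, 0, 0, 0, 0, 0]

```text
clock: 11.85
position: [0.4689, 0.3073, 0.1411]
tool_rot: [-3.139, -0.001, 2.618]
force: [0.8, -0.1, 0.6]
grip_width: 0.0514
finger_force: 0.0
```

```bash
python3 go.py .4857 -.2904 .2 170.1
```

```text
t 11.85 pos [0.4689 0.3073 0.1411] psi 149.98 roll/pitch [-1.7982e+02 -7.0000e-02] q [-0.73  0.54  0.06  1.85 -0.05  0.75  0.4 ] F [ 0.8 -0.1  0.6] w 0.051380417090216346 ff 0.0
tool shift cm (twist last) [-31.35 -50.93  -5.77] | (twist first) [-11.93 -58.59  -5.89] twist -20.12
```

Emit:
move_arm:
  gripper: [0.7, 0.7, 0.7, 0.7, 0.7, 0.7, 0.7, 0.7]
  linear:
    - [-1.5, -2.5, -1]
    - [-2, -3.2, -1]
    - [-2, -3.2, -1]
    - [-2, -3.2, 0]
    - [-2, -3.2, 0]
    - [-2, -3.2, 0]
    - [-2, -3.2, 0]
    - [-2, -3.2, 0]
  twist: [0, 0, 0, 0, 0, 0, 0, 0]

```text
clock: 12.65
position: [0.4793, 0.0134, 0.1712]
tool_rot: [3.141, 0.0, 2.618]
force: [1.0, -0.7, -0.4]
grip_width: 0.06
finger_force: 0.0
```

Emit:
move_arm:
  gripper: [0.7, 0.7, 0.7, 0.7, 0.7, 0.7, 0.7, 0.7]
  linear:
    - [-2, -3.2, 0]
    - [-2, -3.2, 0]
    - [-2, -3.2, 0]
    - [-2, -3.2, 0]
    - [-2, -3.2, 0]
    - [-2, -3.2, 0]
    - [-2, -3.2, 0]
    - [-1.8, -3.2, 0]
  twist: [0, 0, 0, 0, 0, -6.7, -6.7, -6.7]

```text
clock: 13.45
position: [0.5008, -0.2863, 0.1711]
tool_rot: [-3.142, -0.0, 2.973]
force: [0.1, 1.0, 0.5]
grip_width: 0.0602
finger_force: 0.0
```

```bash
python3 go.py .4857 -.2904 .07 170.1
```

```text
t 13.45 pos [ 0.5008 -0.2863  0.1711] psi 170.33 roll/pitch [-1.8e+02 -1.0e-02] q [ 0.38  0.52  0.06  1.79 -0.04  0.83  1.85] F [0.1 1.  0.5] w 0.06021804767445103 ff 0.0
tool shift cm (twist last) [ 1.42 -0.66 10.12] | (twist first) [ 1.42 -0.67 10.11] twist 0.23
```

Emit:
move_arm:
  gripper: [0.7, 0.7, 0.7, 0.7, 0.7, 0.7]
  linear:
    - [1.4, -0.65, 2]
    - [0, 0, 4]
    - [0, 0, 4]
    - [0, 0, 0]
    - [0, 0, 0]
    - [0, 0, 0]
  twist: [0.2, 0, 0, 0, 0, 0]

```text
clock: 14.05
position: [0.4872, -0.289, 0.0731]
tool_rot: [-3.141, 0.002, 2.965]
force: [-0.5, -0.0, 1.2]
grip_width: 0.0603
finger_force: 0.0
```

```bash
python3 go.py .4857 -.2904 .021 170.1; python3 - <<'E'
from h import *
from workcell import viewer
t,s=load("top0"),load("side0")
print(onz(t,(469.12,247.15),.044),onz(s,(321.37,423.11),.044),two(t,(469.12,247.15),s,(321.37,423.11)))
print("ring",two(t,(352.43,230.43),s,(328.93,285.31)))
for n,u,v in(("d+",(341.58,210.48),(350.08,273.52)),("d-",(363.45,250.49),(306.75,295.88))): print(n,two(t,u,s,v))
f=viewer.grab_frame("side");g=viewer.grab_frame("top")
cv2.imwrite("pics/g3.png",cv2.resize(np.hstack([f["img"][380:480,260:390],g["img"][215:315,190:320]]),None,fx=3,fy=3,interpolation=2)[:,:,::-1])
E
```

```text
t 14.05 pos [ 0.4872 -0.289   0.0731] psi 169.89 roll/pitch [-1.7996e+02  1.3000e-01] q [ 0.4   0.65  0.04  1.88 -0.05  0.61  1.87] F [-0.5 -0.   1.2] w 0.060260559856076944 ff 0.0
tool shift cm (twist last) [ 0.13 -0.16  5.21] | (twist first) [ 0.12 -0.16  5.21] twist -0.21
[ 0.48565644 -0.2913162   0.044     ] [ 0.4858807  -0.29300806  0.044     ] (array([ 0.48591147, -0.29208362,  0.04159483]), np.float64(0.00010982742318924437))
ring (array([0.53102644, 0.0125746 , 0.05788693]), np.float64(0.00023975046227228257))
d+ (array([0.58315425, 0.04001192, 0.06124127]), np.float64(0.0006352617247515898))
d- (array([ 0.47843446, -0.01465384,  0.06052632]), np.float64(6.607790209468566e-05))
```

View pics/g3.png

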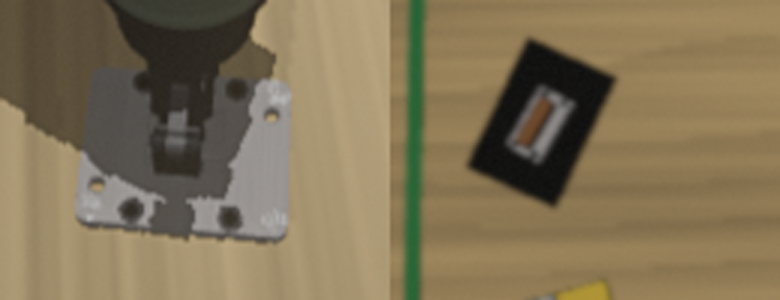

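The block sits flat on the mat at (540,125) in the right-hand crop, and the gripper is above the cover's boss at (178,150). I'll descend and grip.

Emit:
move_arm:
  gripper: [0.7, 0.7, 0.7, 0.7, 0.7, 0.7]
  linear:
    - [0.08, -0.2, 2]
    - [0, 0, 2]
    - [0, 0, 0.8]
    - [0, 0, 0.4]
    - [0, 0, 0]
    - [0, 0, 0]
  twist: [-0.1, 0, 0, 0, 0, 0]

```text
clock: 14.75
position: [0.4855, -0.2906, 0.02]
tool_rot: [-3.141, 0.001, 2.967]
force: [0.1, 0.2, 0.6]
grip_width: 0.0601
finger_force: 0.0
```

Emit:
move_arm:
  gripper: [0.5, 0.2, 0, 0, 0, 0, 0, 0]
  linear:
    - [0, 0, 0]
    - [0, 0, 0]
    - [0, 0, 0]
    - [0, 0, 0]
    - [0, 0, 0]
    - [0, 0, 0]
    - [0, 0, 0]
    - [0, 0, 0]
  twist: [0, 0, 0, 0, 0, 0, 0, 0]
  squeeze: 90

```text
clock: 15.55
position: [0.4853, -0.2908, 0.0192]
tool_rot: [-3.141, 0.001, 2.967]
force: [1.3, -4.8, 4.5]
grip_width: 0.0283
finger_force: 89.6
```

```bash
python3 go.py .531 .0124 .16 181.6
```

```text
t 15.55 pos [ 0.4853 -0.2908  0.0192] psi 169.97 roll/pitch [-1.7997e+02  4.0000e-02] q [ 0.41  0.74  0.03  1.89 -0.05  0.51  1.87] F [ 1.3 -4.8  4.5] w 0.02829004737585602 ff 89.57781314849854
tool shift cm (twist last) [  0.77  30.64 -14.09] | (twist first) [ -5.41  30.18 -14.08] twist -11.63
```

Emit:
move_arm:
  gripper: [0, 0, 0, 0, 0, 0, 0, 0]
  linear:
    - [0, 0, -1.5]
    - [0, 0, -3]
    - [0, 0, -4]
    - [0, 0, -4]
    - [0.1, 2, -1.5]
    - [0.1, 4, 0]
    - [0.1, 4, 0]
    - [0.1, 4, 0]
  twist: [0, 0, 0, 0, 0, 0, 0, 0]

```text
clock: 16.35
position: [0.5047, -0.1498, 0.1595]
tool_rot: [3.141, -0.001, 2.967]
force: [0.9, 1.0, -5.6]
grip_width: 0.0282
finger_force: 90.1
```

Emit:
move_arm:
  gripper: [0, 0, 0, 0, 0, 0, 0]
  linear:
    - [0.1, 4, 0]
    - [0.1, 4, 0]
    - [0.1, 4, 0]
    - [0.1, 3.5, 0]
    - [0, 1.2, 0]
    - [0, 0, 0]
    - [0, 0, 0]
  twist: [0, 0, 0, -4, -4, -3.6, 0]

```text
clock: 17.05
position: [0.529, 0.0141, 0.1592]
tool_rot: [3.141, -0.001, -3.111]
force: [-0.3, -0.9, -4.3]
grip_width: 0.028
finger_force: 90.0
```

```bash
python3 go.py .531 .0124 .13 181.6
```

```text
t 17.05 pos [0.529  0.0141 0.1592] psi -178.27 roll/pitch [ 1.7999e+02 -8.0000e-02] q [-0.12  0.47 -0.02  1.92  0.02  0.76  1.45] F [-0.3 -0.9 -4.3] w 0.028038748935376247 ff 90.03963947296143
tool shift cm (twist last) [-0.2  -0.18  2.92] | (twist first) [-0.2  -0.18  2.92] twist 0.13
```

Emit:
move_arm:
  gripper: [0, 0, 0, 0, 0, 0, 0]
  linear:
    - [-0.2, -0.18, 2]
    - [0, 0, 2.5]
    - [0, 0, 0.5]
    - [0, 0, 0]
    - [0, 0, 0]
    - [0, 0, 0]
    - [0, 0, 0]
  twist: [0.1, 0, 0, 0, 0, 0, 0]

```text
clock: 17.75
position: [0.5322, 0.0117, 0.1099]
tool_rot: [3.142, 0.001, -3.116]
force: [-0.1, -0.0, -5.2]
grip_width: 0.0284
finger_force: 89.6
```

```bash
python3 go.py .531 .0124 .1 181.6; python3 - <<'E'
from h import *
from workcell import viewer
f=viewer.grab_frame("side");g=viewer.grab_frame("top");pickle.dump(f,open("side1.pkl","wb"));pickle.dump(g,open("top1.pkl","wb"))
a=cv2.resize(f["img"][235:320,265:395],None,fx=6,fy=6,interpolation=2)
cv2.imwrite("pics/g4.png",cv2.convertScaleAbs(a,alpha=1.5)[:,:,::-1])
E
```

```text
t 17.75 pos [0.5322 0.0117 0.1099] psi -178.53 roll/pitch [1.8e+02 7.0e-02] q [-0.12  0.54 -0.02  1.95  0.02  0.65  1.44] F [-0.1 -0.  -5.2] w 0.028428544856476216 ff 89.62595343589783
tool shift cm (twist last) [0.12 0.07 0.99] | (twist first) [0.12 0.07 0.99] twist -0.13
```

View pics/g4.png

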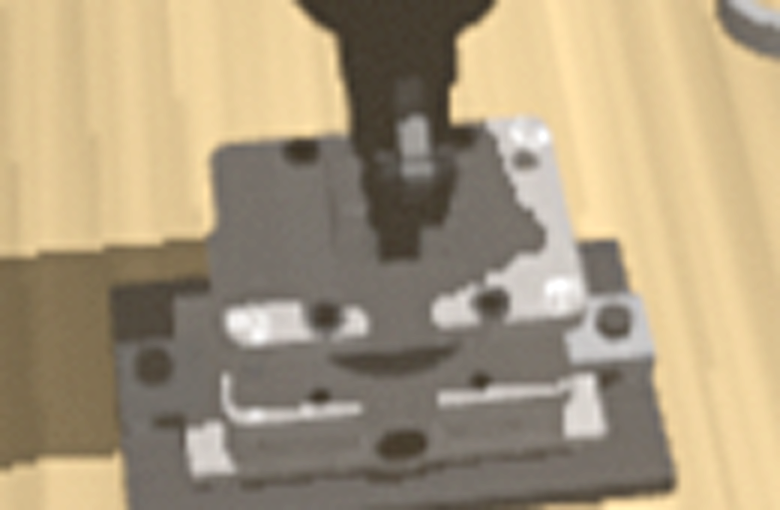

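The side view shows the cover held above the housing. Its bolt holes are at crop (303,150), (325,315) and (492,302), and the far through-hole is at (525,158). I'll measure its offset against the housing with the same camera.

```bash
cat > off.py <<'E'
from h import *
import sys
f=load("side1");zt=float(sys.argv[1]);s0=load("side0")
def cen(f,uv,r=3.5,k=8):
    x,y=np.round(uv).astype(int);w=6
    g=cv2.resize(cv2.cvtColor(f["img"],cv2.COLOR_RGB2GRAY)[y-w:y+w+1,x-w:x+w+1],None,fx=k,fy=k,interpolation=2).astype(float)
    c=(np.array(uv)-[x-w,y-w]+.5)*k-.5
    yy,xx=np.mgrid[:g.shape[0],:g.shape[1]];m=np.hypot(xx-c[0],yy-c[1])<r*k
    lo,hi=np.percentile(g[m],2),np.percentile(g[m],75);b=((g<(lo+hi)/2)&m).astype(np.uint8)
    n,l,st,ce=cv2.connectedComponentsWithStats(b);i=1+np.argmax(st[1:,4])
    return (ce[i]+.5)/k-.5+[x-w,y-w],st[i,4]/64
def report(f,pts,z):
    P=[]
    for p in pts:
        c,a=cen(f,p);q=onz(f,c,z)[:2];P.append(q);print(c.round(2),round(a,1),q.round(4))
    return np.array(P)
def cr(p):return (p[0]/6-.5+265,p[1]/6-.5+235)
H=report(s0,[(313.89,273.02),(317.63,300.76),(344.7,298.06),(339.24,270.55)],.06)
C=report(f,[cr(p) for p in [(303,150),(325,315),(492,302)]],zt)
d=report(f,[cr((525,158))],zt)
# local pattern: A(-30,40) etc, rigid fit
L=np.array([[-.03,.04],[-.03,-.04],[.03,-.04],[.03,.04]])
def fit(L,P):
    U,S,V=np.linalg.svd((L-L.mean(0)).T@(P-P.mean(0)));Rm=(U@V).T
    t=P.mean(0)-Rm@L.mean(0);return t,np.degrees(np.arctan2(Rm[1,0],Rm[0,0])),np.linalg.norm(P-(L@Rm.T+t),axis=1)
for L_,P in((L,H),(L[:3],C)): print([np.round(v,4) for v in fit(L_,P)])
E
python3 off.py .1067; python3 -c "
from h import *
s=load('side1');print(load('side0')['eye'],s['eye'],s['rotation'])"
```

```text
[313.9  273.04] 5.8 [0.4997 0.0501]
[317.63 300.73] 7.5 [ 0.5016 -0.0297]
[344.7  298.07] 6.4 [ 0.5622 -0.0278]
[339.22 270.6 ] 6.1 [0.5595 0.0521]
[314.85 259.72] 15.8 [0.5024 0.0504]
[318.77 287.11] 13.5 [ 0.5045 -0.028 ]
[346.59 285.21] 16.7 [ 0.5645 -0.0282]
[351.95 261.28] 10.2 [0.5853 0.0382]
[array([0.5307, 0.0112]), np.float64(1.7527), array([0.0002, 0.0004, 0.0003, 0.0001])]
[array([0.5335, 0.0116]), np.float64(1.162), array([0.0007, 0.001 , 0.0004])]
[ 0.45664656 -0.61050511  0.86562683] [ 0.45664656 -0.61050511  0.86562683] [ 0.75271784  0.00730494 -0.0839261 ]
```

Emit:
move_arm:
  gripper: [0, 0, 0, 0, 0, 0, 0]
  linear:
    - [0.26, -0.04, 0.5]
    - [0, 0, 0.8]
    - [0, 0, 0.5]
    - [0, 0, 0]
    - [0, 0, 0]
    - [0, 0, 0]
    - [0, 0, 0]
  twist: [-0.3, 0, 0, 0, 0, 0, 0]

```text
clock: 18.55
position: [0.5294, 0.0112, 0.0913]
tool_rot: [-3.142, 0.0, -3.111]
force: [0.5, 0.3, -4.7]
grip_width: 0.0282
finger_force: 89.7
```

```bash
python3 go.py .5296 .0113 .0742 181.75; python3 - <<'E'
from h import *
from workcell import viewer
f=viewer.grab_frame("side");pickle.dump(f,open("side1.pkl","wb"))
a=cv2.resize(f["img"][235:320,265:395],None,fx=6,fy=6,interpolation=2)
cv2.imwrite("pics/g5.png",cv2.convertScaleAbs(a,alpha=1.5)[:,:,::-1])
E
```

```text
t 18.55 pos [0.5294 0.0112 0.0913] psi -178.22 roll/pitch [-1.8e+02  2.0e-02] q [-0.11  0.57 -0.02  1.96  0.02  0.61  1.45] F [ 0.5  0.3 -4.7] w 0.02822961322842792 ff 89.74796891212463
tool shift cm (twist last) [-0.02  0.01  1.71] | (twist first) [-0.02  0.01  1.71] twist 0.03
```

View pics/g5.png

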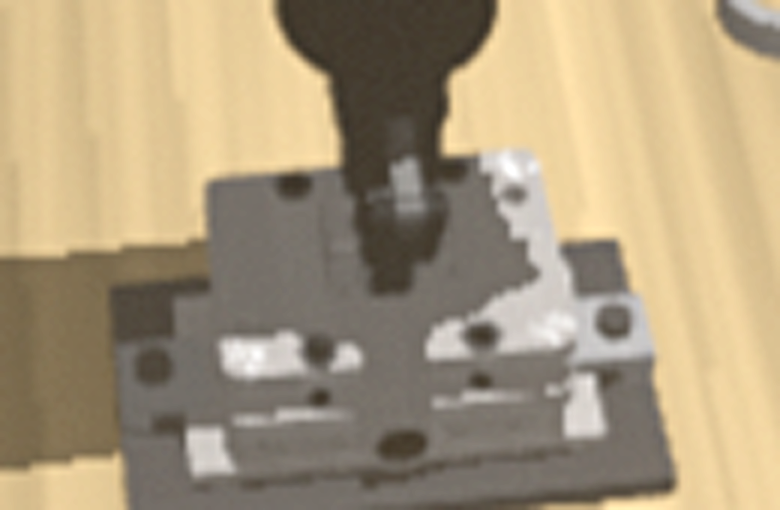

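The cover is now just above the dowel tips. Its bolt holes are at crop (293,185), (319,350) and (483,335), almost directly above the housing's holes at (319,396) and (481,381). I'll measure again.

```bash
sed -i 's/\[(303,150),(325,315),(492,302)\]/[(293,185),(319,350),(483,335)]/; s/(525,158)/(514,193)/' off.py; python3 off.py .0881|tail -6
```

```text
[313.54 265.47] 16.2 [0.4991 0.0494]
[317.67 292.81] 14.9 [ 0.5019 -0.0289]
[344.79 290.57] 14.4 [ 0.5613 -0.0282]
[350.26 266.93] 9.0 [0.5823 0.0375]
[array([0.5307, 0.0112]), np.float64(1.7527), array([0.0002, 0.0004, 0.0003, 0.0001])]
[array([0.5304, 0.0111]), np.float64(1.6987), array([0.0007, 0.0009, 0.0003])]
```

Emit:
move_arm:
  gripper: [0, 0, 0, 0, 0, 0]
  linear:
    - [-0.02, 0, 0.2]
    - [0, 0, 0.3]
    - [0, 0, 0.3]
    - [0, 0, 0.2]
    - [0, 0, 0]
    - [0, 0, 0]
  twist: [0, 0, 0, 0, 0, 0]

```text
clock: 19.2
position: [0.5293, 0.0112, 0.081]
tool_rot: [-3.142, -0.0, -3.111]
force: [-0.1, -0.4, -5.1]
grip_width: 0.028
finger_force: 89.7
```

The holes are over the dowels with no contact load: the flange is at about 67 mm and the dowel tips are at 74 mm. I'll press on.

Emit:
move_arm:
  gripper: [0, 0, 0, 0, 0]
  linear:
    - [0, 0, 0.2]
    - [0, 0, 0.2]
    - [0, 0, 0.2]
    - [0, 0, 0.05]
    - [0, 0, 0]
  twist: [0, 0, 0, 0, 0]
  squeeze: 110

```text
clock: 19.7
position: [0.5296, 0.0112, 0.0754]
tool_rot: [3.142, 0.001, -3.111]
force: [-6.8, -1.0, 18.2]
grip_width: 0.0282
finger_force: 116.9
```

Emit:
move_arm:
  gripper: [0, 0, 0, 0]
  linear:
    - [0.05, 0, 0]
    - [0, 0, 0]
    - [0, 0, 0]
    - [0, 0, 0]
  twist: [0, 0, 0, 0]

```text
clock: 20.1
position: [0.5295, 0.0112, 0.0754]
tool_rot: [3.142, 0.002, -3.111]
force: [-2.8, -0.5, 14.7]
grip_width: 0.0278
finger_force: 116.0
```

Emit:
move_arm:
  gripper: [0, 0, 0, 0]
  linear:
    - [0.03, 0, 0.05]
    - [0, 0, 0]
    - [0, 0, 0]
    - [0, 0, 0]
  twist: [0, 0, 0, 0]

```text
clock: 20.5
position: [0.5296, 0.0112, 0.0754]
tool_rot: [3.142, 0.002, -3.111]
force: [-4.8, -1.1, 23.8]
grip_width: 0.0276
finger_force: 117.7
```

```bash
python3 - <<'E'
from h import *
from workcell import viewer,monitor
for i in range(3):
    f=viewer.grab_frame("side");s=monitor.observe();print(s["position"].round(4),s["force"].round(1),s["moment"].round(2),np.degrees(s["tool_rot"]).round(2))
pickle.dump(f,open("side1.pkl","wb"))
a=cv2.resize(f["img"][245:325,270:390],None,fx=6,fy=6,interpolation=2)
cv2.imwrite("pics/g6.png",cv2.convertScaleAbs(a,alpha=1.7)[:,:,::-1])
E
```

```text
[0.5295 0.0112 0.0754] [-4.6 -0.7 24.3] [-0.05  1.08  0.05] [ 1.7999e+02  1.3000e-01 -1.7823e+02]
[0.5296 0.0112 0.0754] [-3.9 -0.7 24.3] [-0.09  1.13 -0.06] [ 1.7999e+02  1.3000e-01 -1.7823e+02]
[0.5296 0.0112 0.0754] [-4.8 -0.3 24.1] [-0.12  1.11 -0.06] [ 1.7999e+02  1.3000e-01 -1.7823e+02]
```

View pics/g6.png

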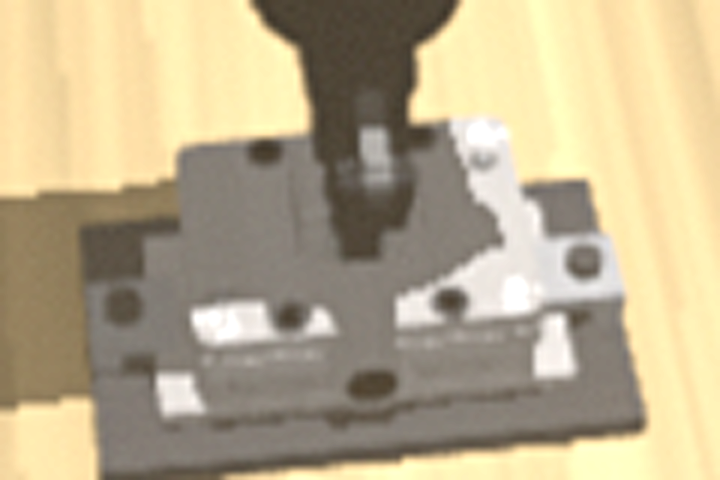

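Emit:
move_arm:
  gripper: [0, 0, 0, 0]
  linear:
    - [0.06, 0, 0]
    - [0, 0, 0.03]
    - [0, 0, 0]
    - [0, 0, 0]
  twist: [0, 0, 0, 0]

```text
clock: 21.05
position: [0.5296, 0.0113, 0.0754]
tool_rot: [3.141, 0.004, -3.111]
force: [-2.9, -0.6, 27.4]
grip_width: 0.0281
finger_force: 118.1
```

```bash
sed -i 's/\[(293,185),(319,350),(483,335)\]/[(294,211),(321,376),(480,359)]/; s/(514,193)/(513,213)/' off.py; python3 off.py .071|tail -6; python3 - <<'E'
from h import *
from workcell import viewer,monitor
for i in range(2):
    f=viewer.grab_frame("side");s=monitor.observe();print(s["position"].round(4),s["force"].round(1),s["moment"].round(2),np.degrees(s["tool_rot"]).round(2))
E
```

```text
[313.75 269.83] 16.2 [0.4995 0.0507]
[317.85 297.24] 12.3 [ 0.5023 -0.0283]
[344.71 294.99] 17.2 [ 0.5619 -0.0275]
[349.73 271.53] 12.8 [0.5819 0.0381]
[array([0.5307, 0.0112]), np.float64(1.7527), array([0.0002, 0.0004, 0.0003, 0.0001])]
[array([0.5308, 0.0119]), np.float64(1.6493), array([0.0004, 0.0007, 0.0003])]
[0.5295 0.0112 0.0754] [-2.9 -1.7 26.6] [-0.16  0.75  0.05] [ 179.99    0.2  -178.23]
[0.5296 0.0112 0.0754] [-2.9 -0.6 27.6] [-0.16  0.74 -0.01] [ 179.99    0.2  -178.23]
```

The cover sits rigidly at TCP z = 75.4 mm: adding 10 N moved it less than 0.1 mm. The push is about 27 N plus its own weight, against 14 N needed for flush, and the reaction is nearly centred, so it is fully home.

```bash
python3 -c "
from workcell import bot
print(bot.job_done())"
```

```text
the job is handed in; nothing more can be done
None
```

I rubbed the joint face in one stroke at about 10–12 N, set the block back on its mat and let it go, then pressed the cover home on the dowels and handed the job in at about 21 s with the gripper still holding it shut; that it is flush is inferred from its rigid stop at about 27 N push, not seen directly.

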